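# Load two walnuts into the ratchet nutcracker and hold them clamped

### The job

Tip the two walnuts out of the steel scoop into the hopper of the countertop nutcracker, without touching the nuts themselves, and stand the scoop back down on the worktop beside it. Then pump the nutcracker's upright wooden trigger back and forth until the ram's rubber pad closes on the nuts and its spring is squeezed roughly half way, never to the stop, so that the nuts are held but not cracked. Work the ram only by the trigger, leave the other things on the worktop where they stand, and finish while still holding the trigger in the gripper with the nuts clamped.

Things in the scene. Friction and masses are not known exactly. Their poses are not given: they have to be found in the camera images.
- nutcracker: ratchet nutcracker fixed on a dark wooden board 110x292 mm, 12 thick. Origin on the worktop under the hopper part; own +y is the clamping direction, from trigger to anvil. Board spans own y -215 to +77 mm. V cradle along y -40 to +60 at x=0 (nut centres rest at z 31 mm), cheeks 42 mm apart. The toothed ram bar runs along x=0, z 31.5 mm, its tail at y -206 or less far back
- hopper (a point): centre of the hopper's open mouth, 110 mm above the worktop at nutcracker y = +8; axes of the nutcracker. The mouth is 96 mm along x and 120 mm along y (steel funnel, rim top about 111 mm); it narrows to the 42 mm wide cradle below
- anvil_face (a point): point on the fixed anvil's face at nut height (nutcracker y = +60, z 31 mm). Two walnuts in line take 64 mm, so the pad face meets the pushed-up nuts about 64 mm before this point
- trigger: upright dark wooden pump grip behind the hopper, 26 mm (own x) by 14 mm (own y), 66 tall; origin at the centre of its foot, 74 mm above the worktop (top at 140 mm); axes of the nutcracker. Home at nutcracker y = -150 mm, slides level along y. Free from above, over 45 mm clear to the hopper even at its front stop; best pinched across its 14 mm (front and back faces)
- trigger_slide (a joint): trigger travel (m): 0 home (rearmost), grows toward the anvil to its stop at 0.028; weak spring (1 to 2 N) brings it home. Moving forward, its pawl catches the ram's teeth (6 mm pitch: up to about 8 mm of free travel first) and pushes the ram one to one; moving back, the pawl clicks over the teeth and the ram stays
- ram_slide (a joint): ram advance (m): grows toward the anvil, up to 0.085; starts anywhere from 0 to 0.022. With the spring relaxed the pad face is at nutcracker y = -0.062 + this value. A brake of 8 N holds the ram where it is left; pushing it takes 8 N plus the spring force at the trigger. The trigger cannot pull it back
- ram: toothed steel bar with a round head that carries the pad; to be moved only by the trigger; origin at worktop level below the rest face of the pad
- pad: round black rubber pad, 27 mm across, 8 thick, on a spring in front of the ram head; origin at the centre of the face that meets the nuts; moves along nutcracker y at z 31.5 mm
- pad_spring (a joint): compression of the pad's spring (m): 0 relaxed (22 mm gap between pad and ram head), 0.022 fully squeezed; 600 N/m, so 0.010 is 6 N on the nuts. Well clamped is 0.005 to 0.017; beyond 0.020 a nut cracks
- scoop: narrow loose steel scoop, 50 mm wide, about 0.16 kg; origin under its trough, on the worktop; mouth toward own -y. Trough from the mouth (y -55 mm) to the back wall (y +41, 40 mm high), side walls 32 mm high; its floor falls 8 degrees from mouth to back, so the nuts stay until it is tipped mouth-down by well over 8 degrees (35 to 45 is ample)
- scoop_mouth (a point): middle of the floor's edge at the open mouth, scoop own (0, -55, 18) mm; axes of the scoop
- scoop_tab (a point): top centre of the scoop's handle, an upright dark wooden tab at scoop own y = +78 mm: 40 mm wide (own x), 10 thick (own y), 72 tall; 28 mm free between it and the back wall; to be pinched from above across its thickness; axes of the scoop
- walnut_a: walnut, a brown ball 32 mm across with a seam, about 22 g, starts in the scoop at its back; origin at its centre
- walnut_b: a second, equal walnut, in the scoop in front of the first; origin at its centre
- by_tumbler: bystander to be left alone: clear glass tumbler, 79 mm wide, 90 tall; origin under its centre
- by_candle_jar: bystander to be left alone: candle jar with wooden lid, 69 mm wide, 80 tall; origin under its centre
- by_spice_b: bystander to be left alone: small spice jar, 47 mm wide, 98 tall; origin under its centre
- by_goblet_0: bystander to be left alone: clear glass goblet, 69 mm wide, 116 tall; origin under its centre
- by_tea_light: bystander to be left alone: tea light in a tin cup, 38 mm wide, 15 tall; origin under its centre
- by_matchbox: bystander to be left alone: matchbox 54x37x16 mm lying flat; origin under its centre
Not all that is in view belongs to the job. Leave any pink look-alike of the scoop alone.

How it is judged:
By the outcome, as a careful person would: the job done as asked, in the order asked, and still so for the second after the job is handed in, while the arm keeps its last pose, push and grip.
It also fails if it takes over 69 s, if anything falls off the work surface, if the arm or the gripper's body presses on something with over 40 N, if the wrist force passes 120 N, or if a joint passes its speed limit or range.

### The arm

A 6-joint arm with a two-finger parallel gripper is mounted at the origin on a cart in front of the work surface, level with it; the furniture and walls round the work are solid. World frame = base frame: x ahead of the robot, y to its left, z up, the work surface at z = 0. Lengths are in m, angles in rad, forces in N, time in s.
With the tool pointing down it reaches from about 0.275 to 0.875 m from the base axis. Payload 12.5 kg.
Tool frame: the origin (TCP) lies at the very end of the fingers, on their centre line; the grasp point (between the pads) lies 19 mm behind it; z points along the fingers, y is the line along which they close (so a half turn about z gives the same grasp; the last joint's range is limited). The gripper opens to 85 mm and grips with 20 to 120 N. Pads are 22 mm wide; open, the fingers measure 114 mm over their backs; the gripper's body (76 mm by 85 mm) begins 54 mm behind the grasp point. The pads swing forward as they close: fully open they stand 13 mm farther back than shut.
Start: joints at [1.11, 0.351, 1.652, -0, 1.139, -0.085], TCP at [0.202, 0.512, 0.231] pointing down, gripper open.
Joint ranges: [-2.75, 2.75], [-0.79, 2.1], [0.01, 2.65], [-1.57, 4.71], [0.07, 3.14], [-2.87, 2.87]. Speed limits (rad/s): [2.22, 2.22, 2.79, 3.14, 3.14, 3.14].

### API

Orientations are given as a 3x3 rotation matrix whose columns are the frame's x, y, z axes.
In Python, from bench import manip gives the robot as it stands. Calls block until the motion is done:
- manip.move_ptp(position, orientation): joint-space move of the TCP to a pose.
- manip.move_l(position, attitude=None, max_speed=0.15): straight line of the TCP; attitude=None keeps the orientation; max_speed is the mean speed in m/s.
- manip.move_j(angles): joint-space move.
- manip.set_gripper(opening, effort=None): opening from 0.0 (shut) to 1.0 (fully open); effort is the grip in N (None keeps the last); returns when the fingers have stopped.
- manip.dwell(seconds).
- manip.inverse_kinematics(position, orientation): joint angles nearest the present ones, or None.
- manip.grab_frame(name): name is "scene" or "top" or "wrist"; returns (picture, depth): 420x560x3 uint8, red, green, blue; 420x560 float32, m along the optical axis (not along the pixel's ray), 0 where there is no reading.
- manip.get_calibration(name): a dict with "camera_matrix" (3x3 intrinsics, pixels), "k1" (the pictures are not rectified: a ray, as slopes to the right and down, at radius r is drawn at 1 + k1 r^2 times it, then the intrinsics apply), "R" (3x3) and "t" (3): a world point X has camera coordinates R X + t. Camera axes: x right, y down, z forward; pixel columns grow to the right and rows downward; lengths in m; the calibration is good to about 2 mm. A picture is of the moment at which its call begins: read the wrist's pose just before it. get_calibration takes no time and is no camera call; for the wrist camera it gives the pose at the moment of the call.
A pose or a line that the arm cannot do raises manip.Unreachable and nothing moves.
- manip.sign_off(): hands the job in; it is judged then, once.
Trained networks look in the newest picture that a camera, given by its name, has taken for a name from the list of things; names that differ only in an ending like _2 or _b are one class to them, and where a whole thing is asked for, a point or a joint stands for the part that bears it (a point fixed in the world has none). Each returns a list of dicts, best first, with "confidence" (0 to 1); they miss things now and then, are a little off and sometimes report something else, mostly with a low value. They report only what shows in the picture. A call takes as long as a camera call. They do not tell look-alikes from the thing itself.
- manip.look_for(camera, name): "at" ([x, y, z] in m, in world coordinates, good to about 4 mm: the middle of the surface that is visible of it).
Readings, each from a call of its own:
- manip.current_time(): time.
- manip.current_qpos(): joint angles.
- manip.current_joint_vel(): joint speeds.
- manip.current_joint_torque(): joint torques, N m.
- manip.current_ee_pos(): TCP position.
- manip.current_tcp_rot(): TCP orientation.
- manip.current_force(): force on the tool from outside, world axes, zero at the start.
- manip.current_ft_torque(): the same for the moment, N m.
- manip.current_grip_width(): opening from 0.0 (shut) to 1.0 (fully open).
- manip.current_grip_force(): force on a finger pad.
Only numpy, scipy, OpenCV 4.12 (cv2) and the standard library are available. Lean on these libraries where they do the work, as an engineer would, in place of code of your own. Each camera call takes 0.05 s, during which the arm holds its last target. There are 200 camera calls.

## Working session

There is one attempt and no reset: what is moved stays moved. The work goes in short steps, each a Python script; the robot and the scene stay as the last script left them, time stands still between calls to the robot, and variables do not carry over. Pictures are saved under pics/ and viewed, at most 10 in all, crops included, and the job is handed in when it is done.

```bash
mkdir -p pics
cat > h.py <<'E'
from bench import manip as m
import numpy as np, cv2
def grab(c):
    K=m.get_calibration(c); im,d=m.grab_frame(c); return im,d,K
def save(im,n): cv2.imwrite('pics/'+n+'.png',im[:,:,::-1])
def cloud(d,K):
    h,w=d.shape; A=np.array(K['camera_matrix'],float); k=K['k1']
    u,v=np.meshgrid(np.arange(w),np.arange(h))
    p=cv2.undistortPoints(np.stack([u,v],-1).reshape(-1,1,2).astype(float),A,np.array([k,0,0,0.])).reshape(h,w,2)
    P=np.dstack([p[...,0]*d,p[...,1]*d,d]); P=(P-np.array(K['t']))@np.array(K['R']); P[d<=0]=np.nan
    return P
def proj(X,K):
    c=np.array(K['R'])@np.array(X)+K['t']; s=c[:2]/c[2]; s=s*(1+K['k1']*(s@s)); A=np.array(K['camera_matrix']); return A[:2,:2]@s+A[:2,2]
E
python3 - <<'E'
from h import *
a,da,Ka=grab('top'); 
for n in ['nutcracker','hopper','anvil_face','trigger','ram','pad','scoop','scoop_mouth','scoop_tab','walnut_a','by_tumbler','by_candle_jar','by_spice_b','by_goblet_0','by_tea_light','by_matchbox']:
    for r in m.look_for('top',n)[:3]: print(n,np.round(r['at'],3),round(r['confidence'],2),np.round(proj(r['at'],Ka)))
b,db,Kb=grab('scene')
for n in ['trigger','scoop_tab','scoop','walnut_a']:
    for r in m.look_for('scene',n)[:3]: print('S',n,np.round(r['at'],3),round(r['confidence'],2),np.round(proj(r['at'],Kb)))
save(a,'top');save(b,'scene')
np.savez('f0.npz',a=a,da=da,b=b,db=db)
print(m.current_time())
E
```

```text
nutcracker [ 0.456 -0.022  0.023] 0.83 [284. 227.]
hopper [ 0.462 -0.017  0.019] 0.81 [282. 225.]
anvil_face [ 0.456 -0.021  0.022] 0.79 [283. 227.]
anvil_face [0.494 0.295 0.033] 0.24 [193. 215.]
trigger [ 0.44  -0.103  0.074] 0.7 [308. 231.]
ram [ 0.448 -0.063  0.036] 0.67 [296. 229.]
scoop [0.378 0.418 0.014] 0.88 [157. 247.]
scoop [0.494 0.288 0.014] 0.8 [196. 215.]
scoop [ 0.457 -0.023  0.024] 0.48 [284. 227.]
scoop_mouth [0.378 0.419 0.016] 0.86 [157. 248.]
scoop_tab [0.377 0.419 0.014] 0.94 [157. 248.]
scoop_tab [0.495 0.293 0.016] 0.63 [194. 215.]
scoop_tab [ 0.442 -0.102  0.073] 0.43 [308. 230.]
walnut_a [0.498 0.297 0.018] 0.64 [193. 214.]
walnut_a [0.494 0.296 0.034] 0.41 [192. 215.]
by_tumbler [0.696 0.134 0.032] 0.86 [241. 159.]
by_tumbler [0.501 0.297 0.016] 0.63 [193. 213.]
by_candle_jar [0.694 0.137 0.034] 0.7 [240. 159.]
by_candle_jar [ 0.683 -0.031  0.094] 0.39 [288. 159.]
by_spice_b [ 0.685 -0.027  0.094] 0.82 [287. 158.]
by_spice_b [0.349 0.214 0.011] 0.63 [215. 257.]
by_goblet_0 [ 0.495 -0.376  0.058] 0.8 [386. 216.]
by_goblet_0 [0.493 0.29  0.016] 0.63 [195. 215.]
by_matchbox [ 0.357 -0.373  0.015] 0.52 [383. 257.]
by_matchbox [0.677 0.278 0.082] 0.52 [197. 160.]
S trigger [ 0.44  -0.112  0.076] 0.71 [281. 279.]
S scoop_tab [0.494 0.299 0.019] 0.8 [207. 193.]
S scoop_tab [0.367 0.394 0.016] 0.76 [153. 193.]
S scoop_tab [ 0.446 -0.016  0.035] 0.39 [259. 264.]
S scoop [0.494 0.298 0.018] 0.75 [208. 193.]
S scoop [0.37  0.388 0.022] 0.71 [155. 192.]
S walnut_a [0.489 0.289 0.038] 0.51 [207. 190.]
S walnut_a [0.493 0.298 0.023] 0.22 [207. 192.]
S walnut_a [ 0.438 -0.111  0.073] 0.2 [280. 280.]
1.1
```

View pics/top.png

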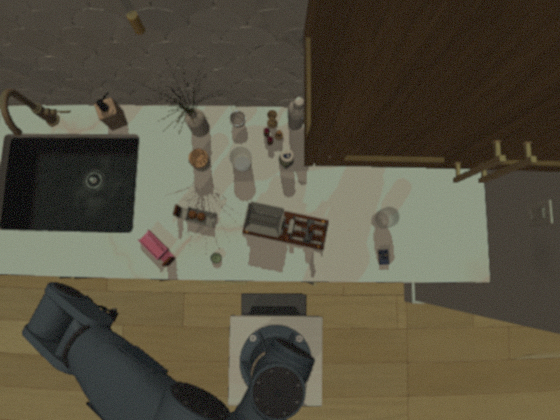

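View pics/scene.png

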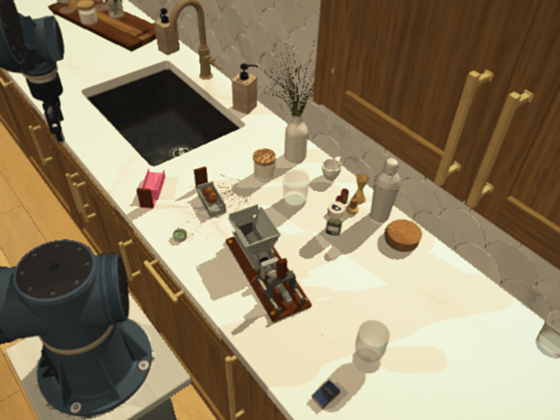

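Scoop candidates: the steel one with walnuts at top (195,215), and the pink look-alike at (157,248). I choose the steel one. Its tab is at (178,211), with the mouth toward the nutcracker. The nutcracker shows its hopper at (265,218) and its trigger side at (308,230). Next I'll measure from depth and move to wrist views.

Run:
```python
from h import *
f=np.load('f0.npz'); print(np.round(m.current_tcp_rot(),2).tolist())
for c,d in (('top','da'),('scene','db')):
    K=m.get_calibration(c); P=cloud(f[d],K).reshape(-1,3); print(c,np.round(-np.array(K['R']).T@K['t'],2))
    def S(lo,hi):
        q=P[np.all((P>lo)&(P<hi),axis=1)]; 
        if len(q): print(lo,hi,len(q),np.round(np.median(q,0),3),np.round(q.min(0),3),np.round(q.max(0),3))
    S([.44,.2,.055],[.56,.4,.2]); S([.38,-.2,.118],[.52,-.02,.17]); S([.38,-.05,.1],[.56,.15,.118]); S([.38,-.3,.006],[.6,.2,.02])
R=np.array([[0,1,0],[1,0,0],[0,0,-1.]]).T
for s in(1,-1):
    R=np.array([[s,0,0],[0,-s,0],[0,0,-1.]])
    print(s,[np.round(q,2) if (q:=m.inverse_kinematics(p,R)) is not None else None for p in ([.48,.28,.35],[.48,.36,.06],[.45,-.12,.12],[.45,.15,.25])])
```

```text
[[-0.93, 0.37, -0.0], [0.37, 0.93, -0.0], [0.0, -0.0, -1.0]]
top [0.33 0.03 1.41]
[0.44, 0.2, 0.055] [0.56, 0.4, 0.2] 40 [0.507 0.35  0.072] [0.488 0.343 0.056] [0.525 0.356 0.079]
[0.38, -0.2, 0.118] [0.52, -0.02, 0.17] 37 [ 0.442 -0.106  0.137] [ 0.431 -0.116  0.119] [ 0.454 -0.1    0.144]
[0.38, -0.05, 0.1] [0.56, 0.15, 0.118] 236 [0.479 0.042 0.106] [ 0.416 -0.02   0.1  ] [0.533 0.114 0.117]
[0.38, -0.3, 0.006] [0.6, 0.2, 0.02] 1387 [ 0.451 -0.059  0.012] [ 0.381 -0.299  0.006] [0.599 0.198 0.02 ]
scene [-0.08 -0.72  1.12]
[0.44, 0.2, 0.055] [0.56, 0.4, 0.2] 89 [0.503 0.346 0.068] [0.483 0.339 0.055] [0.524 0.357 0.076]
[0.38, -0.2, 0.118] [0.52, -0.02, 0.17] 105 [ 0.44  -0.112  0.137] [ 0.429 -0.118  0.118] [ 0.453 -0.099  0.144]
[0.38, -0.05, 0.1] [0.56, 0.15, 0.118] 417 [0.484 0.059 0.107] [ 0.415 -0.021  0.1  ] [0.531 0.116 0.117]
[0.38, -0.3, 0.006] [0.6, 0.2, 0.02] 1973 [ 0.434 -0.088  0.013] [ 0.38  -0.299  0.006] [0.6   0.197 0.02 ]
1 [array([ 0.44,  0.27,  1.47, -0.  ,  1.4 ,  2.02]), array([ 0.57,  0.66,  1.64, -0.  ,  0.85,  2.14]), array([-0.36,  0.36,  1.96, -0.  ,  0.82,  1.21]), array([ 0.22,  0.19,  1.82, -0.  ,  1.13,  1.79])]
-1 [array([ 0.44,  0.27,  1.47, -0.  ,  1.4 , -1.13]), array([ 0.57,  0.66,  1.64, -0.  ,  0.85, -1.  ]), array([-0.36,  0.36,  1.96, -0.  ,  0.82, -1.93]), array([ 0.22,  0.19,  1.82, -0.  ,  1.13, -1.35])]
```

```bash
cat >> h.py <<'E'
def Rz(phi,s=-1,tilt=0):
    "tool down, closing along d=(sin phi,cos phi); tilt: nose of scoop (-d) goes down"
    d=np.array([np.sin(phi),np.cos(phi),0]); ax=np.array([d[1],-d[0],0])
    R=np.column_stack([s*ax,-s*d,[0,0,-1.]])
    return cv2.Rodrigues(ax*tilt)[0]@R
E
python3 - <<'E'
from h import *
for s in (-1,1):
  for t in (0,.35,.75):
    R=Rz(.2,s,t); q=m.inverse_kinematics([.52,.17,.22],R); print(s,t,None if q is None else np.round(q,2))
m.move_ptp([.49,.27,.34],Rz(.15))
a,d,K=grab('wrist'); save(a,'w1'); np.savez('w1.npz',a=a,d=d,**{k:np.array(v) for k,v in K.items()})
for n in ['scoop','scoop_mouth','scoop_tab','walnut_a']:
    for r in m.look_for('wrist',n)[:3]: print(n,np.round(r['at'],3),round(r['confidence'],2),np.round(proj(r['at'],K)))
P=cloud(d,K).reshape(-1,3)
def S(lo,hi):
    q=P[np.all((P>lo)&(P<hi),axis=1)]
    if len(q)>4: 
        r=cv2.minAreaRect(q[:,:2].astype(np.float32)*1000); print(lo,len(q),np.round(np.median(q,0),3),np.round(r[0],1),np.round(r[1],1),round(r[2],1),q[:,2].max())
S([.44,.31,.055],[.58,.4,.09]); S([.4,.16,.006],[.58,.41,.1]); S([.4,.16,.025],[.58,.41,.045])
print(m.current_time())
E
```

```text
-1 0 [ 0.23  0.36  1.67 -0.    1.11 -1.14]
-1 0.35 [ 0.07  0.31  1.79  0.41  0.99 -1.52]
-1 0.75 [-0.11  0.34  1.9   0.9   1.04 -2.02]
1 0 [ 0.23  0.36  1.67 -0.    1.11  2.  ]
1 0.35 [0.07 0.31 1.79 0.41 0.99 1.62]
1 0.75 [-0.11  0.34  1.9   0.9   1.04  1.13]
scoop [0.376 0.421 0.014] 0.62 [377.  63.]
scoop [0.492 0.293 0.013] 0.58 [293. 164.]
scoop_mouth [0.495 0.289 0.018] 0.83 [291. 167.]
scoop_mouth [0.379 0.422 0.016] 0.72 [379.  65.]
scoop_tab [0.49  0.292 0.015] 0.75 [292. 163.]
scoop_tab [0.376 0.421 0.014] 0.58 [377.  63.]
walnut_a [0.494 0.3   0.033] 0.83 [298. 167.]
walnut_a [0.489 0.266 0.041] 0.82 [274. 168.]
walnut_a [0.7   0.131 0.057] 0.37 [208. 318.]
[0.44, 0.31, 0.055] 295 [0.505 0.349 0.071] [506.1 350.4] [10.4 39.2] 77.7 0.07408297902647276
[0.4, 0.16, 0.006] 3108 [0.491 0.279 0.03 ] [479.5 321. ] [102.9 214.3] 16.7 0.07408297902647276
[0.4, 0.16, 0.025] 1420 [0.491 0.286 0.034] [478.2 320.6] [100.  214.2] 16.6 0.04496993487032907
2.8083
```

View pics/w1.png

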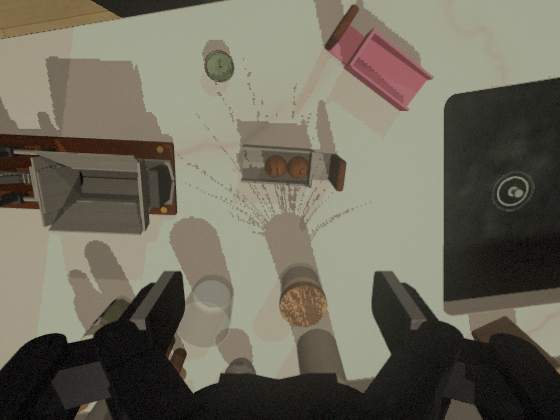

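The wrist view shows the steel scoop with walnuts at (275,167) and (298,167) and its tab at (338,172). The pink one is at (395,70) and the hopper at (95,190). The tab measures 10x39 mm with its top at z 0.073, which matches the description, so I grasp it.

Run:
```python
from h import *
f=np.load('w1.npz'); K={k:f[k] for k in ('camera_matrix','k1','R','t')}; P=cloud(f['d'],K).reshape(-1,3)
def S(lo,hi):
    q=P[np.all((P>lo)&(P<hi),axis=1)]; r=cv2.minAreaRect(q[:,:2].astype(np.float32)*1000); print(len(q),np.round(r[0],1),np.round(r[1],1),round(r[2],1),q[:,2].max())
S([.38,-.05,.105],[.57,.15,.118]); S([.38,-.2,.008],[.57,.16,.118])
phi=.214; R=Rz(phi)
m.set_gripper(.28,60)
m.move_ptp([.506,.350,.13],R); m.move_l([.506,.350,.036],max_speed=.12)
print(m.current_force())
m.set_gripper(0,60); print(m.current_grip_width()*85,m.current_grip_force(),m.current_ee_pos())
m.move_l([.506,.350,.12],max_speed=.12)
a,d,K=grab('wrist'); save(a,'w2'); print(m.current_force(),m.current_time())
b,d,K=grab('scene'); save(b[100:330,100:380].repeat(2,0).repeat(2,1),'s2')
```

```text
1381 [476.2  47.8] [125.3  98.7] 78.6 0.11283726266780744
14844 [464.1 -12.7] [264.8 109.5] 78.9 0.11283726266780744
[-0.47349321 -0.73162169 -0.28838756]
9.010383345178168 59.327956438064575 [0.50656845 0.35030922 0.03707238]
[ 0.18601056  0.50789212 -2.91966448] 6.425
```

View pics/w2.png

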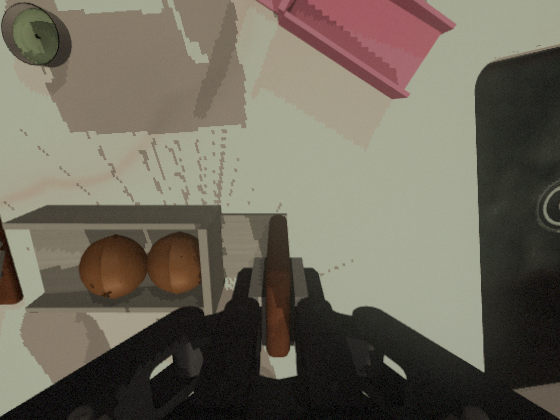

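The scoop is held level with both nuts in it, at (113,265) and (178,263). Now I carry it to the hopper and tip it.

```bash
cat >> h.py <<'E'
PN=.197; DN=np.array([np.sin(PN),np.cos(PN),0]); H=np.array([.4762,.0478,0]); AX=np.array([DN[1],-DN[0],0]); Z=np.array([0,0,1.])
def tcp_mouth(M,t,zoff=.019):
    return M+cv2.Rodrigues(AX*t)[0]@(.133*DN+zoff*Z)
E
python3 - <<'E'
from h import *
p=np.array([.506,.350,.172]); m.move_l(p,max_speed=.1)
M=H+.030*DN+[0,0,.145]
m.move_l(tcp_mouth(M,0),Rz(PN),max_speed=.09)
a,d,K=grab('wrist'); save(a,'w3a')
for g in (8,14,20,26,33,42):
    t=np.radians(g); m.move_l(tcp_mouth(M,t),Rz(PN,-1,t),max_speed=.08)
m.dwell(.5)
a,d,K=grab('wrist'); save(np.hstack([cv2.resize(cv2.imread('pics/w3a.png')[:,:,::-1],(400,300)),cv2.resize(a,(400,300))]),'w3')
b,d,K=grab('scene'); save(b[150:330,150:350].repeat(3,0).repeat(3,1),'s3')
print(m.current_force(),m.current_time(),m.current_grip_width()*85)
E
```

```text
[ 0.4317711  -0.27367948 -2.35789789] 11.6583 9.301389692784534
```

View pics/w3.png

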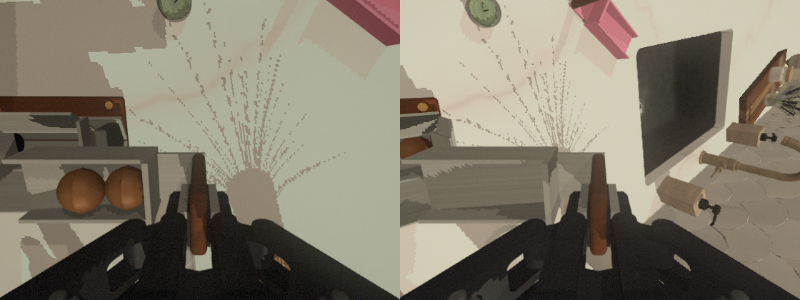

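View pics/s3.png

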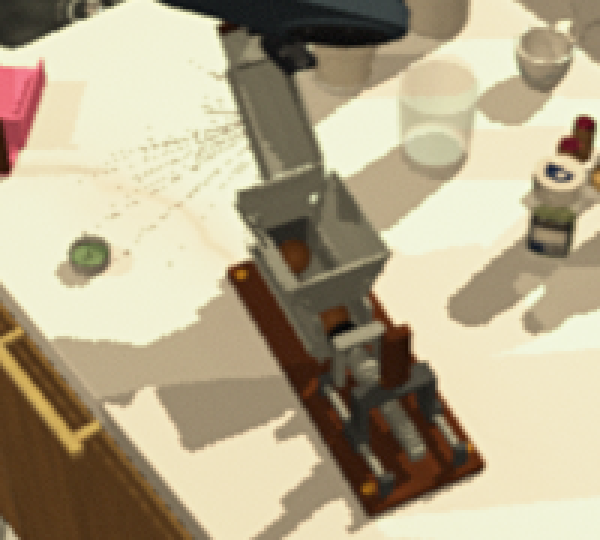

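The scoop is empty: the load dropped by 0.56 N, which is about two nuts. Nuts show in the hopper at (295,255) and in the cradle at (335,320). Now I stand the scoop down beside the nutcracker and go look at the trigger.

Run:
```python
from h import *
M=H+.030*DN+[0,0,.15]
for g in (25,0):
    t=np.radians(g); m.move_l(tcp_mouth(M,t),Rz(PN,-1,t),max_speed=.12)
T=H+.258*DN
m.move_l(T+.172*Z,max_speed=.15); m.move_l(T+.06*Z,max_speed=.12); m.move_l(T+.0385*Z,max_speed=.04)
print('down',m.current_force(),m.current_ee_pos())
m.set_gripper(.28,60); m.dwell(.2); m.move_l(T+.15*Z,max_speed=.15)
V=H-.158*DN
m.move_ptp(V+.06*DN+.33*Z,Rz(PN)); print(m.current_time())
a,d,K=grab('wrist'); save(a,'w4'); np.savez('w4.npz',a=a,d=d,**{k:np.array(v) for k,v in K.items()})
P=cloud(d,K).reshape(-1,3)
def S(lo,hi):
    q=P[np.all((P>lo)&(P<hi),axis=1)]
    if len(q)>4:
        r=cv2.minAreaRect(q[:,:2].astype(np.float32)*1000); print(len(q),np.round(np.median(q,0),4),np.round(r[0],1),np.round(r[1],1),round(r[2],1),q[:,2].max())
S([.38,-.2,.13],[.52,-.05,.16]);S([.38,-.05,.105],[.57,.15,.118])
for n in ['walnut_a','trigger','pad','ram']:
    for r in m.look_for('wrist',n)[:3]: print(n,np.round(r['at'],3),round(r['confidence'],2),np.round(proj(r['at'],K)), 'own y',round(float((np.array(r['at'])-H)@DN)+.008,4))
b,d,K=grab('scene'); save(b,'s4')
```

```text
down [ 0.46901966 -0.7492855  -1.95151777] [0.52674797 0.30083717 0.03849151]
18.175
312 [ 0.4441 -0.1057  0.1387] [ 445.6 -106.9] [14.  26.5] 76.1 0.14208817564610554
1386 [0.4758 0.0609 0.1076] [476.5  48.4] [124.2  98.4] 78.7 0.11266763185824377
walnut_a [0.482 0.08  0.04 ] 0.73 [375. 169.] own y 0.0409
walnut_a [0.469 0.007 0.042] 0.64 [319. 170.] own y -0.0336
walnut_a [ 0.462 -0.02   0.033] 0.47 [298. 168.] own y -0.0617
trigger [ 0.437 -0.104  0.076] 0.73 [229. 167.] own y -0.1489
trigger [ 0.358 -0.369  0.016] 0.54 [ 34. 141.] own y -0.4238
pad [ 0.461 -0.018  0.033] 0.51 [300. 167.] own y -0.0591
ram [ 0.451 -0.064  0.041] 0.8 [265. 167.] own y -0.1061
```

View pics/w4.png

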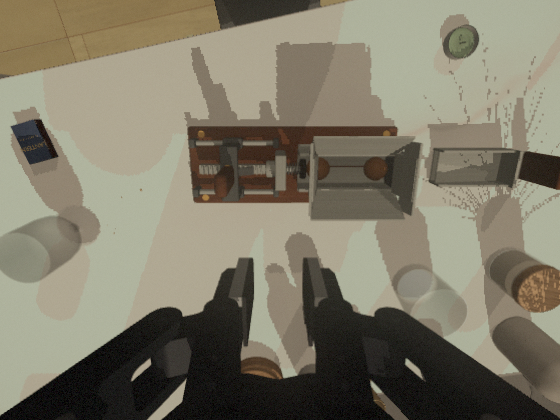

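View pics/s4.png

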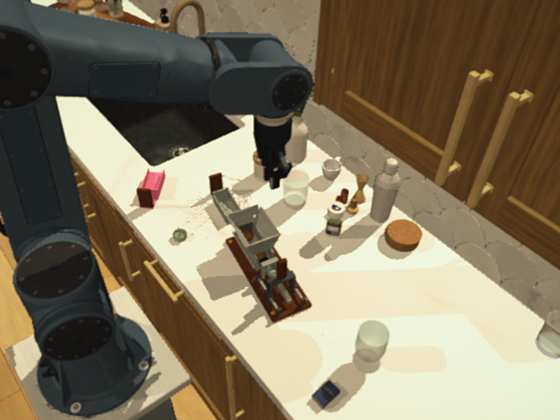

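Both walnuts lie in the cradle, at own y about +41 and -34 mm. The scoop stands beside the nutcracker at (480,165), and the trigger top measures 14x26 mm at (445.6, -106.9). I grip it and do a first stroke while logging force.

```bash
cat >> h.py <<'E'
G=np.array([.4456,-.1067,.100])
def go(s,v=.06): m.move_l(G+s*DN,max_speed=v)
def fd(): return round(float(-np.array(m.current_force())@DN),2)
E
python3 - <<'E'
from h import *
m.set_gripper(.34,60)
m.move_ptp(G+[0,0,.07],Rz(PN)); m.move_l(G,max_speed=.12)
m.set_gripper(0,60); print(m.current_grip_width()*85,m.current_grip_force(),fd(),m.current_time())
L=[]
for s in np.arange(.002,.0265,.002): go(s); L.append((round(s*1e3,1),fd()))
print(L); print(m.current_ee_pos(),m.current_force(),m.current_time())
go(.0005); print(fd())
L=[]
for s in np.arange(.002,.0265,.003): go(s); L.append((round(s*1e3,1),fd()))
print(L,m.current_time())
a,d,K=grab('top')
for n in ['walnut_a','pad','ram']:
    for r in m.look_for('top',n)[:2]: print(n,round(r['confidence'],2),'own y',round(float((np.array(r['at'])-H)@DN)+.008,4))
a,d,K=grab('wrist'); save(a,'w5')
E
```

```text
13.677289122190786 58.324406147003174 0.54 20.425
[(np.float64(2.0), 0.41), (np.float64(4.0), 0.27), (np.float64(6.0), 6.5), (np.float64(8.0), 5.58), (np.float64(10.0), 7.22), (np.float64(12.0), 6.05), (np.float64(14.0), 8.1), (np.float64(16.0), 7.68), (np.float64(18.0), 8.0), (np.float64(20.0), 9.32), (np.float64(22.0), 7.79), (np.float64(24.0), 8.16), (np.float64(26.0), 8.19)]
[ 0.45117271 -0.08209864  0.10103903] [-3.94578611 -7.56307087  7.19227315] 23.675
1.33
[(np.float64(2.0), 5.51), (np.float64(5.0), 7.14), (np.float64(8.0), 6.8), (np.float64(11.0), 6.97), (np.float64(14.0), 7.24), (np.float64(17.0), 7.23), (np.float64(20.0), 6.67), (np.float64(23.0), 7.4), (np.float64(26.0), 7.76)] 26.5
walnut_a 0.51 own y 0.0098
walnut_a 0.4 own y -0.4263
pad 0.34 own y 0.0005
ram 0.41 own y -0.0286
ram 0.31 own y 0.0006
```

Run:
```python
from h import *
go(.0005); print(fd())
L=[]; s=.002
while s<.0265:
    go(s); L.append((round(s*1e3,1),fd()))
    if np.mean([x[1] for x in L[-2:]])>11.3: break
    s+=.0015
print([(float(a),b) for a,b in L],m.current_ee_pos(),(m.current_ee_pos()-G)@DN,m.current_time())
b,d,K=grab('wrist'); save(b,'w6'); np.savez('w6.npz',a=b,d=d,**{k:np.array(v) for k,v in K.items()})
for n in ['walnut_a','pad','ram']:
    for r in m.look_for('wrist',n)[:3]: print(n,round(r['confidence'],2),'own y',round(float((np.array(r['at'])-H)@DN)+.008,4),np.round(proj(r['at'],K)))
```

```text
1.08
[(2.0, 4.6), (3.5, 7.92), (5.0, 8.21), (6.5, 7.4), (8.0, 8.53), (9.5, 10.52), (11.0, 10.45), (12.5, 12.35)] [ 0.44846594 -0.09566149  0.10104422] 0.011385955631811499 29.325
walnut_a 0.86 own y 0.0343 [536. 231.]
walnut_a 0.8 own y 0.0057 [498. 231.]
pad 0.46 own y -0.0046 [479. 227.]
ram 0.87 own y -0.0632 [390. 218.]
ram 0.33 own y -0.0602 [395. 204.]
```

View pics/w6.png

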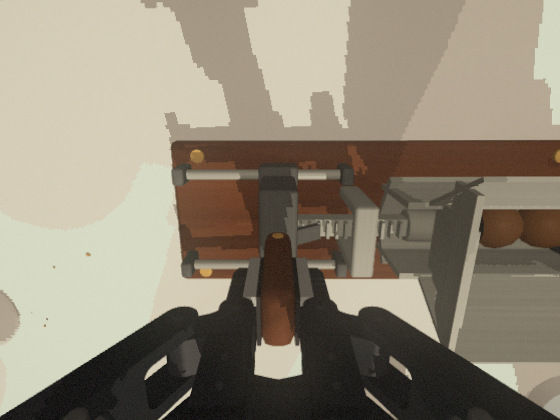

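The wrist picture shows the trigger in the grip at (278,300) and both nuts pushed up at (498,228) and (540,228). The pad is about at y -4.6 mm, as expected at contact. The force rise fits the spring, so I continue to mid-compression.

Run:
```python
from h import *
for s in (.0135,.0145,.0155):
    go(s,.03); F=[fd()]
    for i in range(4): m.dwell(.1); F.append(fd())
    print(s,F,round(float((m.current_ee_pos()-G)@DN)*1e3,2))
print(m.current_time(),m.current_force())
```

```text
0.0135 [12.21, 12.89, 12.32, 12.86, 11.35] 12.27
0.0145 [12.13, 12.1, 12.86, 13.34, 12.39] 13.2
0.0155 [13.23, 13.91, 12.71, 13.01, 13.65] 14.15
31.475 [ -5.1334775  -12.89293507   6.46005515]
```

Run:
```python
from h import *
go(.0172,.03); F=[]
for i in range(8): m.dwell(.1); F.append(fd())
print(np.mean(F),round(float((m.current_ee_pos()-G)@DN)*1e3,2),m.current_grip_force(),m.current_time())
a,d,K=grab('scene')
for n in ['walnut_a','scoop','trigger']:
    for r in m.look_for('scene',n)[:2]: print(n,round(r['confidence'],2),np.round(r['at'],3),'own y',round(float((np.array(r['at'])-H)@DN)+.008,4))
save(a[130:400,100:420].repeat(2,0).repeat(2,1),'s7')
```

```text
13.62125 15.84 59.44929242134094 32.525
walnut_a 0.45 [0.481 0.073 0.047] own y 0.0332
scoop 0.93 [0.369 0.389 0.018] own y 0.3215
scoop 0.62 [0.515 0.257 0.016] own y 0.2206
trigger 0.73 [ 0.439 -0.095  0.074] own y -0.1394
trigger 0.2 [0.516 0.256 0.018] own y 0.2202
```

View pics/s7.png

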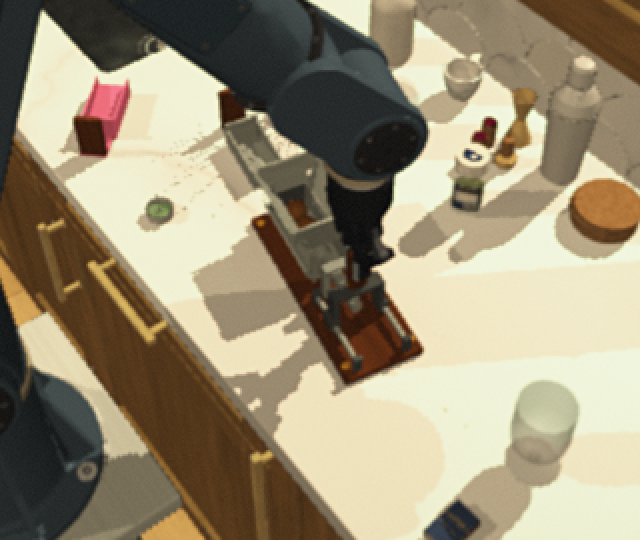

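The scene shows the scoop standing beside the nutcracker, the nuts in the hopper's cradle and the trigger still gripped. Force (about 13.6 N) and travel both put the spring at 7 to 11 mm, inside the window.

```bash
python3 -c "
from h import *
print(m.sign_off())"
```

```text
the job is handed in; nothing more can be done
None
```

The job is handed in at about 33 s of the 69 s allowed: both walnuts are in the nutcracker, the scoop stands beside it, and the gripper still holds the trigger with the pad spring squeezed an estimated 7–11 mm of 22 (judged from trigger force and travel, as the spring itself was out of view).

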